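# Release a spice tin and trap it

## Robot

A 7-joint arm with a two-finger parallel gripper is mounted at the origin on the work surface. World frame = base frame: x ahead of the robot, y to its left, z up, the work surface at z = 0. Lengths are in m, angles in rad, forces in N, time in s.
With the tool pointing down it reaches from about 0.425 to 0.925 m from the base axis. Payload 6.8 kg.
Tool frame: the origin (TCP) lies at the very end of the fingers, on their centre line; the grasp point (between the pads) lies 19 mm behind it; z points along the fingers, y is the line along which they close (so a half turn about z gives the same grasp; the last joint's range is limited). The gripper opens to 85 mm and grips with 20 to 120 N. Pads are 22 mm wide; open, the fingers measure 114 mm over their backs; the gripper's body (76 mm by 85 mm) begins 54 mm behind the grasp point. The pads swing forward as they close: fully open they stand 13 mm farther back than shut.
Start: joints at [1.171, 0.477, 0.022, 1.555, -0.011, 1.109, -0.083], TCP at [0.194, -0.646, 0.231] pointing down, gripper open.
Joint ranges: [-2.96, 2.96], [-0.34, 2.1], [-1.41, 1.46], [0.24, 2.44], [-1.37, 4.51], [0.17, 1.92], [-2.96, 2.96]. Speed limits (rad/s): [2.39, 2.39, 3.14, 3.14, 3.14, 3.14, 3.14].

## Interface

Orientations are given as a unit quaternion [w, x, y, z].
In Python, from station import bot gives the robot as it stands. The module is installed in compiled form; this text tells all that it offers.
- The arm moves only by the shell command python3 -m jog 'ROWS' [OPENING] [FORCE]. ROWS is JSON, a list of rows, each a list of 4 numbers: the shift along the tool's x, y, z in cm, then the turn about the tool's z in rad. In form: [[x, y, z, spin], ...]. A call has 1 to 20 rows; each row is the pose to reach, as a shift and turn from the pose commanded when the call began, along the tool's axes at that moment; what a row does not reach only later rows make up. A row lasts 1/12 s, in which the tool goes at most 41.7 mm and 7.16 degrees, less where a joint would pass 70% of its speed; a pose out of reach is approached as far as the arm can. A call with a gripper value outside its range is refused whole. OPENING is the closure, from -1 (fully open) to 1 (shut), set as the call begins (- or left out, the last holds). The fingers move at their own pace and stop on an object; FORCE is the grip in N (left out, the last holds). Time passes only in rows, so rows that repeat a pose let the fingers close. It gives the time, the measured TCP pose, the force, the opening and the grip force at its end, in the units of the state.
- bot.get_obs(): the state, without advancing time (a new reading comes with each control period).
- bot.read_camera(name): name is "scene" or "top"; returns a dict with "pixels" (400x640x3 uint8, red, green, blue), "depth" (400x640 float32, m along the optical axis (not along the pixel's ray), 0 where there is no reading), "fovy" (degrees; the focal length in pixels is half the picture's height over the tangent of half this angle, whatever the lens; pixels are square), "cx", "cy" (the principal point, pixels), "pose" (4x4, takes a point from camera to world coordinates). Camera axes: x right, y down, z forward; pixel columns grow to the right and rows downward; lengths in m; the calibration is good to about 2 mm. A picture is of the moment at which its call begins.
- bot.hand_in(): hands the job in; it is judged then, once.
The state is a dict: "t": time; "q": joint angles; "joint_vel": joint speeds; "joint_torque": joint torques, N m; "eef_pos": TCP position; "tool_rot": TCP orientation; "contact_force": force on the tool from outside, world axes, zero at the start; "torque": the same for the moment, N m; "gripper_width": opening from 0.0 (shut) to 1.0 (fully open); "grasp_force": force on a finger pad.
Only numpy, scipy, OpenCV 4.12 (cv2) and the standard library are available. Lean on these libraries where they do the work, as an engineer would, in place of code of your own. Each camera call takes 0.05 s, during which the arm holds its last target. There are 200 camera calls.

## Task

Press the release key of the tin dispenser right down with one fingertip and, with the other finger, stop the spice tin that springs out along the lane before it slides off the open end. Do not grip or lift the tin and leave everything else on the worktop alone. Finish while holding: one finger still keeping the key down, the other still holding the tin at rest on the lane.

Things in the scene. Friction and masses are not known exactly. Their poses are not given: they have to be found in the camera images.
- dispenser: fixed tin dispenser: a level lane 205 mm long with a white hood (x = 2 to 90 mm, top at z = 68 mm) at one end, open at the other. Origin on the worktop under the lane's centre line at the hood's mouth; -x runs along the lane to the open end (x = -115 mm), +y towards the key, z up. Polished lane floor at z = 20 mm, 43 mm wide; the rails beside it reach z = 26 mm and are 3 mm thick
- spice_tin: steel spice tin 50 mm (x, along the lane) x 40 mm (y) x 34 mm tall, about 140 g, in the hood at the start with its front against the gate. Origin at the centre of its underside, at first 26 mm behind the gate. On the lane its top is 54 mm above the worktop
- gate (a point): foot of the gate on the lane floor: a metal tooth, 20 mm wide, that stands 7 mm above the floor at the hood's mouth, blocks the tin and goes down with the key. Once it is down a spring pusher drives the tin along the lane with about 1 N at roughly 0.1 m/s: within two seconds it falls off the open end unless a finger stands in its way; it then stays pressed against the finger
- key_top (a point): centre of the top of the release key, a flat metal pad 40 mm (along the lane) x 48 mm (across) on a black block (top 28 mm above the worktop), at x = -75 mm, y = +56 mm of the dispenser. Its top is 44 mm above the worktop when up, 33 mm when down: a fingertip level with the pressed pad is 13 mm above the lane floor, over the rails and in the tin's way. Moves with the key
- release_key (a joint): how far the key is pressed, m: 0 up, 0.011 fully down; the gate lets the tin go at about 0.007. It springs back: about 2 N to start and 4 N fully down, plus up to 1 N of friction from the tin on the gate. If let go, key and gate rise again
- lane_by_key (a point): point on the lane floor's centre line (20 mm above the worktop) straight across from the key's centre, 56 mm from it and 75 mm from the gate; axes parallel to the dispenser's
- lane_end (a point): centre of the open end of the lane, on its floor, 115 mm from the gate
- spare_tin: a second tin just like the spice tin, standing loose on the worktop beside the lane; bystander
- pepper_mill: dark wooden pepper mill, 52 mm across, 112 mm tall, beside the hood; origin under its centre; bystander
- egg_cup: white egg cup, 46 mm across, 45 mm tall, between the key and the pepper mill; bystander
- spoon: wooden spoon 160 mm long lying beyond the open end of the lane; bystander
- mug: blue mug, 80 mm across, 90 mm tall, to the side; bystander
- jar: glass jar with wooden lid, 70 mm across, 100 mm tall; bystander
- bowl: white bowl, 120 mm across, 50 mm tall, to the side; bystander
Things that resemble listed ones, but are neither listed nor needed, are in the scene too. Leave any brown look-alike of the dispenser alone.

How it is judged:
By the outcome, as a careful person would: the job done as asked, in the order asked, and still so for the second after the job is handed in, while the arm keeps its last pose, push and grip.
It also fails if it takes over 29 s, if anything falls off the work surface, if the arm or the gripper's body presses on something with over 40 N, if the wrist force passes 120 N, or if a joint passes its speed limit or range.

## Working session

There is one attempt and no reset: what is moved stays moved. The work goes in short steps, Python scripts to look and compute and a shell command to move; the robot and the scene stay as the last step left them, time stands still between calls to the robot, and variables do not carry over. Pictures are saved under pics/ and viewed, at most 10 in all, crops included, and the job is handed in when it is done.

```bash
mkdir -p pics; cat > h.py <<'E'
import numpy as np, cv2
from station import bot
def cam(n):
    c=bot.read_camera(n); c['f']=200/np.tan(np.radians(c['fovy'])/2); return c
def ray(c,u,v,z):
    "pixel -> world point on plane z"
    d=c['pose'][:3,:3]@np.array([(u-c['cx'])/c['f'],(v-c['cy'])/c['f'],1]); o=c['pose'][:3,3]
    return o+d*(z-o[2])/d[2]
def cloud(c):
    v,u=np.mgrid[0:400,0:640]; d=c['depth']
    p=np.stack([(u-c['cx'])/c['f']*d,(v-c['cy'])/c['f']*d,d],-1)
    return p@c['pose'][:3,:3].T+c['pose'][:3,3]
def save(n,img): cv2.imwrite('pics/'+n+'.png',img[:,:,::-1])
E
python3 - <<'E'
from h import *
a=cam('top');b=cam('scene')
save('top0',a['pixels']);save('scene0',b['pixels'])
print(a['pose'].round(3),a['f'],b['pose'].round(3),b['f'])
o=bot.get_obs();print({k:np.round(o[k],3) for k in o})
E
```

```text
[[-0.022 -0.985  0.168  0.371]
 [-0.999  0.026  0.027 -0.009]
 [-0.031 -0.168 -0.985  1.058]
 [ 0.     0.     0.     1.   ]] 414.09643681766687 [[ 0.337  0.522 -0.784  1.41 ]
 [ 0.941 -0.165  0.295 -0.308]
 [ 0.024 -0.837 -0.547  0.681]
 [ 0.     0.     0.     1.   ]] 400.2090266515687
{'t': np.float64(0.1), 'q': array([ 1.171,  0.478,  0.022,  1.556, -0.011,  1.109, -0.083]), 'joint_vel': array([ 0.001, -0.001, -0.001, -0.003,  0.   ,  0.001, -0.001]), 'joint_torque': array([ 5.0000e-03, -5.9776e+01,  1.6140e+00, -2.8195e+01,  1.3000e-02,
        5.0000e-03, -0.0000e+00]), 'eef_pos': array([ 0.194, -0.646,  0.23 ]), 'tool_rot': array([-0.001,  0.989,  0.145, -0.   ]), 'contact_force': array([ 0.197,  0.025, -0.544]), 'torque': array([-0.007, -0.006,  0.043]), 'grasp_force': np.float64(0.0), 'gripper_width': np.float64(1.001)}
```

View pics/top0.png

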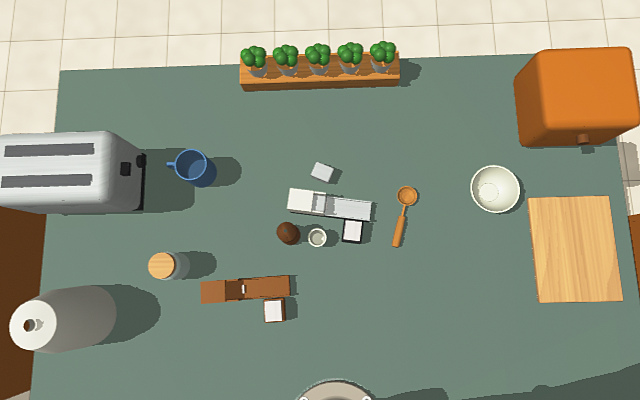

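View pics/scene0.png

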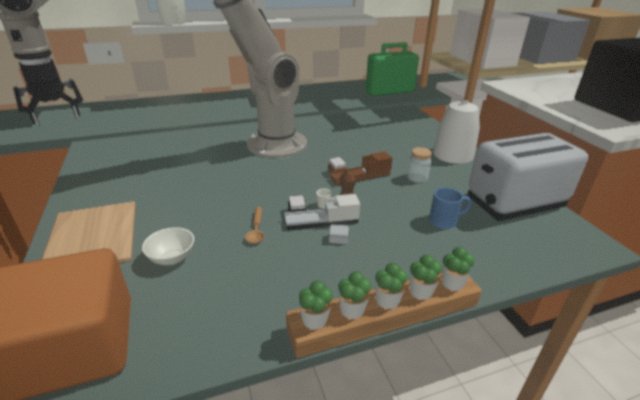

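Candidates: the white dispenser, with hood at top px (306,200), lane end (372,210) and key (352,230); and the brown look-alike at (245,288) with key (274,310), which I leave alone. I choose the white one and check it in a crop.

```bash
python3 - <<'E'
from h import *
a=cam('top');b=cam('scene')
A=cv2.resize(a['pixels'][150:255,265:425],None,fx=5,fy=5,interpolation=cv2.INTER_CUBIC)
save('topc',A)
B=cv2.resize(b['pixels'][180:255,270:380],None,fx=7,fy=7,interpolation=cv2.INTER_CUBIC)
save('scenec',B)
P=cloud(a)
for z0,z1 in((.060,.075),(.038,.050),(.016,.030)):
    m=((P[...,2]>z0)&(P[...,2]<z1)).astype(np.uint8); m[:155]=0;m[255:]=0;m[:,:265]=0;m[:,425:]=0
    n,l,s,c=cv2.connectedComponentsWithStats(m)
    for i in range(1,n):
        if s[i,4]>25:
            q=P[l==i]; r=cv2.minAreaRect((q[:,:2]*1000).astype(np.float32)); print(z0,c[i].round(1),s[i,4],np.round(r[0],1),np.round(r[1],1),round(r[2],1),'z',np.median(q[:,2]).round(4))
E
```

```text
0.06 [301.7 199.8] 555 [546.8  56.2] [88.4 52.1] 81.0 z 0.0679
0.038 [352.6 230.3] 316 [473.5 -54.9] [39.6 47.9] 81.4 z 0.0442
0.038 [316.9 237. ] 99 [457.6  33.1] [44.  43.3] 43.2 z 0.0445
0.016 [320.  179.1] 26 [609.1  24.6] [47.1  3.9] 67.7 z 0.0253
0.016 [348.2 211.3] 1018 [503. -36.] [125.  108.8] 80.9 z 0.021
0.016 [398.6 231.2] 180 [ 471.2 -170.8] [17.  78.8] 73.3 z 0.0188
0.016 [293.5 239. ] 44 [460.1  95. ] [26.1 49.7] 42.7 z 0.0259
```

View pics/topc.png

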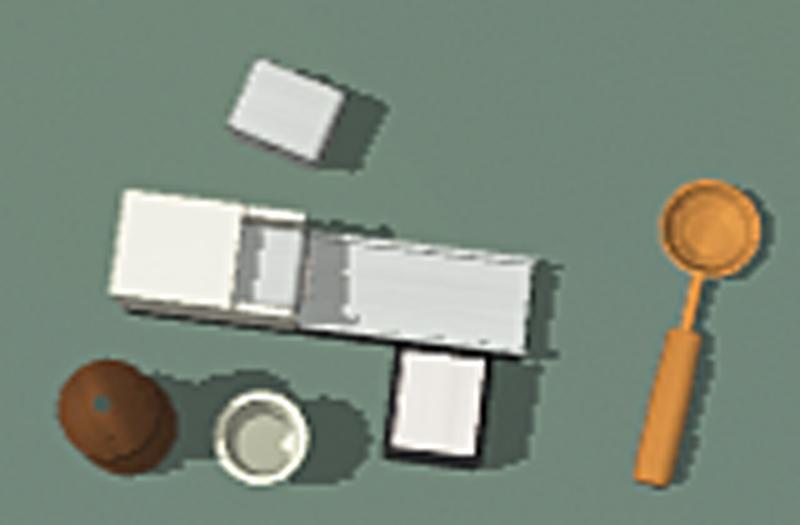

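View pics/scenec.png

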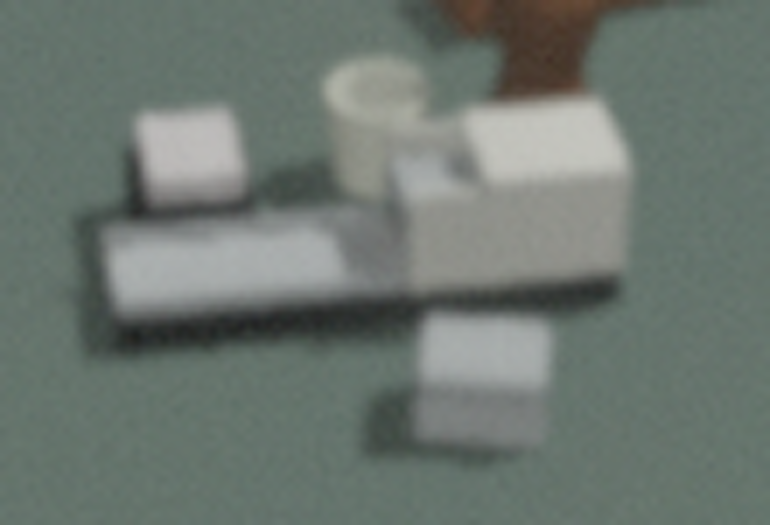

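The crops confirm the white dispenser: in topc the hood mouth is at (300,270), the lane end at (530,305) and the key pad at (442,405). Next I fit the frame and cross-check it with the scene view.

```bash
cat >> h.py <<'E'
from scipy.spatial.transform import Rotation as R
TH=np.radians(81.2); X=np.array([np.cos(TH),np.sin(TH)]); Y=np.array([-X[1],X[0]])
KEY=np.array([.4732,-.0548]); O=KEY+.075*X-.056*Y
def plan(xd,yd,z):
    o=bot.get_obs(); M=R.from_quat(o['tool_rot'],scalar_first=True).as_matrix()
    t=np.append(O+xd*X+yd*Y,z); y=M[:2,1]; w=-Y
    ang=np.arctan2(y[0]*w[1]-y[1]*w[0],y@w)
    print('shift cm',(M.T@(t-o['eef_pos'])*100).round(2),'spin',round(-ang,3),'target',t.round(4),'F',np.round(o['contact_force'],2),'w',round(float(o['gripper_width']),3),'tool z',M[:,2].round(3),'t',o['t'])
E
python3 - <<'E'
from h import *
b=cam('scene'); g=cv2.cvtColor(b['pixels'],cv2.COLOR_RGB2HSV)
print('key scene',ray(b,297,197.5,.044).round(4),'origin',O,'hood c',O+.046*X)
p=cloud(b)
for z0,z1 in((.060,.075),(.039,.050)):
    m=((p[...,2]>z0)&(p[...,2]<z1)).astype(np.uint8); m[:180]=0;m[255:]=0;m[:,:270]=0;m[:,380:]=0
    n,l,s,c=cv2.connectedComponentsWithStats(m)
    for i in range(1,n):
        if s[i,4]>25:
            q=p[l==i]; print(c[i].round(1),s[i,4],np.median(q,0).round(4))
plan(-.075,.028,.231)
E
```

```text
key scene [ 0.4619 -0.0487  0.044 ] origin [0.54001473 0.01074992] hood c [0.54705208 0.05620843]
[347.1 187.1] 51 [0.4903 0.096  0.0673]
[345.2 201.5] 300 [0.5574 0.0662 0.0669]
[323.9 192.9] 66 [0.4588 0.0367 0.0429]
[346.5 192.9] 42 [0.4849 0.0948 0.0452]
[296.9 201.3] 139 [ 0.4798 -0.0538  0.0434]
[340.5 211.5] 117 [0.5723 0.0429 0.0448]
shift cm [ 4.627e+01 -4.741e+01  2.000e-02] spin -1.125 target [ 0.5009 -0.0591  0.231 ] F [ 0.21 -0.3  -0.88] w 1.003 tool z [-0.     0.001 -1.   ] t 0.25
```

```bash
python3 -m jog '[[2.3,-2.4,0,-0.06],[4.6,-4.7,0,-0.12],[7,-7.1,0,-0.18],[9.3,-9.5,0,-0.24],[11.6,-11.9,0,-0.3],[13.9,-14.2,0,-0.36],[16.2,-16.6,0,-0.42],[18.5,-19,0,-0.48],[20.8,-21.3,0,-0.54],[23.1,-23.7,0,-0.6],[25.5,-26.1,0,-0.66],[27.8,-28.5,0,-0.72],[30.1,-30.8,0,-0.78],[32.4,-33.2,0,-0.84],[34.7,-35.6,0,-0.9],[37,-37.9,0,-0.95],[39.3,-40.3,0,-1],[41.7,-42.7,0,-1.05],[44,-45.1,0,-1.1],[46.3,-47.4,0,-1.125]]' 0.0 60; python3 -c "
from h import *
plan(-.075,.028,.10)"
```

```text
t: 1.92
eef_pos: [0.5017, -0.0578, 0.2315]
tool_rot: [0.0, 0.759, 0.652, 0.0]
contact_force: [0.0, -0.4, -0.7]
gripper_width: 0.499
grasp_force: 0.0
shift cm [-0.14 -0.07 13.15] spin 0.002 target [ 0.5009 -0.0591  0.1   ] F [ 0.01 -0.43 -0.72] w 0.499 tool z [ 0. -0. -1.] t 1.9167
```

```bash
python3 -m jog '[[-0.1,-0.1,3,0],[-0.1,-0.1,6,0],[-0.1,-0.1,9,0],[-0.1,-0.1,12,0],[-0.1,-0.1,14,0],[-0.1,-0.1,15,0],[-0.1,-0.1,15,0],[-0.1,-0.1,15,0]]'; python3 - <<'E'
from h import *
plan(-.075,.028,.04)
a=cam('top');b=cam('scene')
A=cv2.resize(a['pixels'][150:255,265:425],None,fx=4,fy=4,interpolation=cv2.INTER_CUBIC)
B=cv2.resize(b['pixels'][140:255,250:410],None,fx=5,fy=5,interpolation=cv2.INTER_CUBIC)
save('s1',B)
p=cloud(b); d=p[...,:2]-O; xd=d@X; yd=d@Y
for z in (.078,.082,.086,.09,.095,.1):
    m=(abs(p[...,2]-z)<.003)&(abs(xd+.075)<.04)&(abs(yd-.028)<.08)
    if m.any(): print(z,m.sum(),np.c_[xd[m],yd[m]].round(3)[:: max(1,m.sum()//10)].tolist())
E
```

```text
t: 2.58
eef_pos: [0.5005, -0.0601, 0.0817]
tool_rot: [-0.0, 0.759, 0.651, 0.0]
contact_force: [0.4, -0.5, 0.8]
gripper_width: 0.5
grasp_force: 0.0
shift cm [0.1  0.03 4.17] spin -0.0 target [ 0.5009 -0.0591  0.04  ] F [ 0.44 -0.47  0.8 ] w 0.5 tool z [ 0.  0. -1.] t 2.5833
0.082 3 [[-0.081, -0.001], [-0.079, -0.001], [-0.073, 0.0]]
0.086 9 [[-0.084, 0.046], [-0.084, -0.001], [-0.073, -0.003], [-0.071, -0.002], [-0.068, -0.002], [-0.084, -0.004], [-0.081, -0.001], [-0.079, -0.001], [-0.076, -0.003]]
0.09 14 [[-0.087, 0.047], [-0.084, 0.049], [-0.084, 0.046], [-0.065, -0.001], [-0.086, 0.003], [-0.084, -0.002], [-0.071, -0.004], [-0.065, -0.001], [-0.084, -0.001], [-0.082, -0.004], [-0.079, -0.006], [-0.076, -0.006], [-0.073, -0.003], [-0.071, -0.002]]
0.095 20 [[-0.086, 0.048], [-0.084, 0.046], [-0.084, 0.0], [-0.065, -0.001], [-0.084, -0.001], [-0.076, -0.007], [-0.071, -0.007], [-0.082, -0.008], [-0.077, -0.013], [-0.071, -0.004]]
0.1 19 [[-0.086, 0.05], [-0.086, 0.046], [-0.064, 0.002], [-0.086, -0.001], [-0.084, -0.002], [-0.071, -0.005], [-0.068, -0.003], [-0.065, -0.002], [-0.082, -0.01], [-0.079, -0.007], [-0.077, -0.009], [-0.074, -0.007], [-0.071, -0.004], [-0.082, -0.007], [-0.079, -0.008], [-0.076, -0.007], [-0.074, -0.008], [-0.069, -0.009], [-0.077, -0.013]]
```

View pics/s1.png

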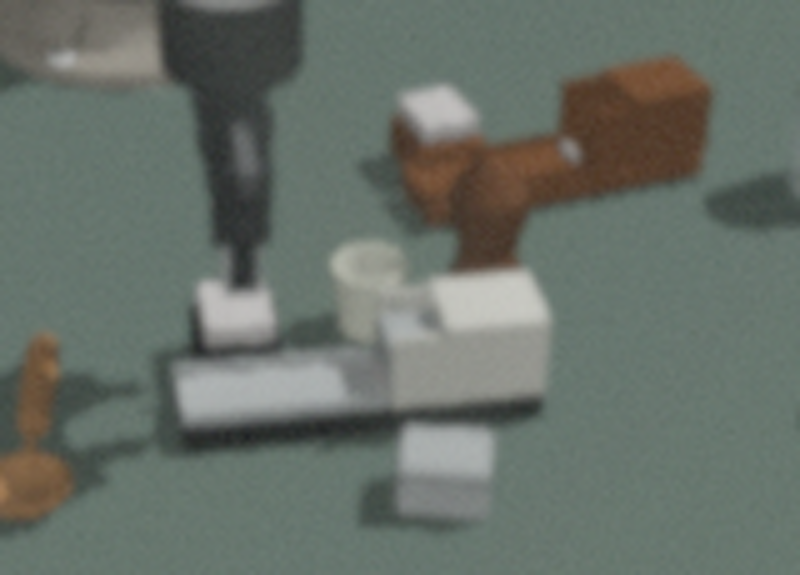

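The picture shows the fingers at about (243,265), over the key (237,310) and the lane ahead of it. The depth readings put the lane finger on the centre line. I press in steps.

```bash
python3 -m jog '[[0.1,0,1.5,0],[0.1,0,3,0],[0.1,0,3.7,0],[0.1,0,3.9,0],[0.1,0,3.9,0],[0.1,0,3.9,0]]'; python3 -m jog '[[0,0,0.2,0],[0,0,0.4,0],[0,0,0.4,0],[0,0,0.4,0]]';python3 -m jog '[[0,0,0.15,0],[0,0,0.3,0],[0,0,0.3,0],[0,0,0.3,0]]'
```

```text
t: 3.18
eef_pos: [0.501, -0.0592, 0.0432]
tool_rot: [0.0, 0.759, 0.651, 0.0]
contact_force: [-0.5, 0.6, -0.0]
gripper_width: 0.501
grasp_force: 0.0
t: 3.52
eef_pos: [0.5012, -0.0592, 0.0388]
tool_rot: [0.001, 0.759, 0.651, 0.001]
contact_force: [0.5, -0.9, 2.2]
gripper_width: 0.5
grasp_force: 1.2
t: 3.85
eef_pos: [0.5004, -0.0591, 0.0353]
tool_rot: [0.0, 0.759, 0.651, 0.0]
contact_force: [0.7, -0.0, 1.7]
gripper_width: 0.501
grasp_force: 1.3
```

```bash
python3 -m jog '[[0,0,0.2,0],[0,0,0.4,0],[0,0,0.5,0],[0,0,0.5,0],[0,0,0.5,0]]';python3 -m jog '[[0,0,0.1,0],[0,0,0.2,0],[0,0,0.2,0],[0,0,0.2,0]]'
```

```text
t: 4.27
eef_pos: [0.5005, -0.0592, 0.031]
tool_rot: [0.0, 0.759, 0.651, -0.0]
contact_force: [-0.7, -0.9, 14.3]
gripper_width: 0.5
grasp_force: 7.6
t: 4.6
eef_pos: [0.5006, -0.0592, 0.0306]
tool_rot: [0.001, 0.759, 0.651, -0.0]
contact_force: [-4.8, 0.1, 34.8]
gripper_width: 0.499
grasp_force: 18.3
```

```bash
python3 -m jog '[[0,0,-0.1,0],[0,0,-0.1,0],[0,0,-0.1,0],[0,0,-0.1,0],[0,0,-0.1,0],[0,0,-0.1,0],[0,0,-0.1,0],[0,0,-0.1,0]]'; python3 - <<'E'
from h import *
a=cam('top');b=cam('scene')
B=cv2.resize(b['pixels'][160:245,260:370],None,fx=7,fy=7,interpolation=cv2.INTER_CUBIC)
save('s2',B)
for n,c in(('top',a),('scene',b)):
    p=cloud(c); d=p[...,:2]-O; xd=d@X; yd=d@Y
    m=(abs(xd+.075)<.017)&(abs(yd-.056)<.021)&(p[...,2]<.05)
    print(n,'key z',m.sum(),np.percentile(p[m][:,2],[10,50,90]).round(4) if m.any() else '')
    m=(abs(yd)<.015)&(abs(p[...,2]-.054)<.004)&(xd>-.115)&(xd<0.02)
    print('tin top',m.sum(),np.percentile(xd[m],[2,98]).round(4) if m.any() else '')
E
```

```text
t: 5.27
eef_pos: [0.5005, -0.0592, 0.0308]
tool_rot: [0.001, 0.759, 0.651, -0.0]
contact_force: [-4.1, -0.3, 24.5]
gripper_width: 0.501
grasp_force: 12.4
top key z 33 [0.0316 0.0332 0.0357]
tin top 38 [-0.0267 -0.0106]
scene key z 43 [-0.7518  0.0321  0.039 ]
tin top 123 [-0.0836 -0.0161]
```

View pics/s2.png

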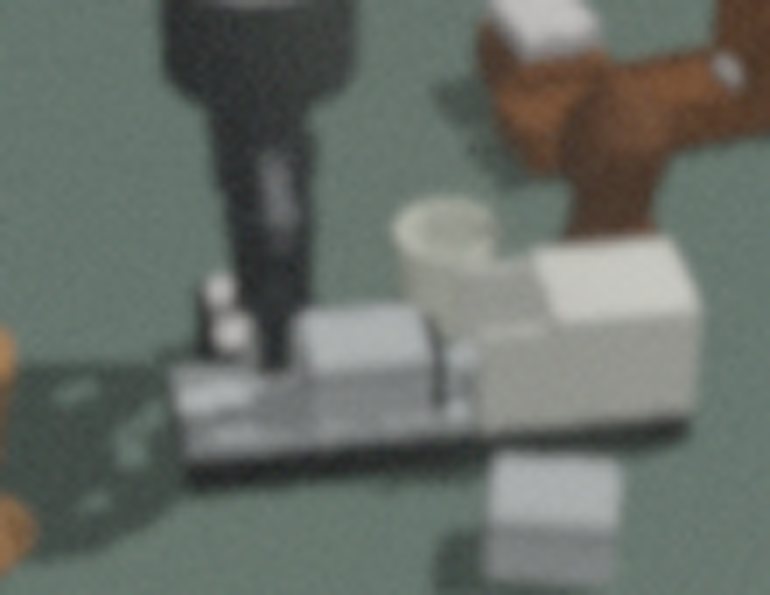

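The picture shows the tin out on the lane (300-435, 340), resting against the finger at (275,350). The pad reads z ≈ 33 mm, so the key is fully down. I ease the push a little, settle and hand in.

```bash
python3 -m jog '[[0,0,-0.05,0],[0,0,-0.1,0],[0,0,-0.1,0],[0,0,-0.1,0],[0,0,-0.1,0],[0,0,-0.1,0]]'; python3 - <<'E'
from h import *
a=cam('top');b=cam('scene')
for n,c in(('top',a),('scene',b)):
    p=cloud(c); d=p[...,:2]-O; xd=d@X; yd=d@Y
    m=(abs(xd+.075)<.017)&(abs(yd-.056)<.021)&(p[...,2]<.05)&(p[...,2]>.02)
    print(n,'key z',np.median(p[m][:,2]).round(4))
    m=(abs(yd)<.015)&(abs(p[...,2]-.054)<.004)&(xd>-.064)&(xd<0.02)
    print('tin top',m.sum(),np.percentile(xd[m],[2,98]).round(4))
o=bot.get_obs(); print(o['contact_force'],o['eef_pos'])
if o['contact_force'][2]>8: print(bot.hand_in())
E
```

```text
t: 5.87
eef_pos: [0.5005, -0.0592, 0.031]
tool_rot: [0.0, 0.759, 0.651, -0.0]
contact_force: [-1.2, 0.0, 14.3]
gripper_width: 0.497
grasp_force: 7.5
top key z 0.0328
tin top 33 [-0.0282 -0.0128]
scene key z 0.0324
tin top 98 [-0.0611 -0.0157]
[-1.25631643  0.07758483 14.03883481] [ 0.50047641 -0.05916762  0.03100027]
the job is handed in; nothing more can be done
None
```

I handed the job in with one finger holding the key fully down (pad at about 33 mm, roughly 14 N push) and the other holding the tin still on the lane; nothing else was touched, and it took about 6 s of robot time.

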